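Switch on a worktop power box through its child guard

TASK

Switch on the power box on the worktop: reach down through the windows of its steel child guard and press the wide paddle lever fully down first, then the lever with the small round end fully down too. Do not touch the guard frame, leave the salt shaker, spice jar and tin standing where they are, and finish with the hand clear of everything, both levers staying down.

Things in the scene. Friction and masses are not known exactly. Their poses are not given: they have to be found in the camera images.
- console: White plastic power box fixed to the worktop, 108 (x) x 218 (y) x 55 mm high, two round sockets in its front. Origin: centre of its underside, on the worktop. x points to its rear (away from the robot, give or take its yaw), y to its left side, z up. Wall cabinets overhang from 0.41 m up, their fronts 0.55 to 0.6 m ahead of the robot: a hand leaning a little back to the robot clears them.
- guard: Flat steel child guard fixed on the console with six thin posts; same origin and axes as the console. A frame 108 (x) x 218 (y) mm, 5 mm thick, its top 105 mm above the worktop (screw heads to 106.5 mm), bars 14 mm wide. Two windows side by side, each 80 (x) x 88 (y) mm, centred at x = 0, y = +51 mm and y = -51 mm. Each window has one lever under it; which lever is in which window varies.
- paddle (a joint): The wide black lever, ending in a flat rectangular pad 36 (x) x 50 (y) mm. Its hinge lies along the console's y, 75 mm above the worktop and 50 mm behind (+x of) the console's centre, under the guard's rear bar. Joint value: 0 = fully up, 0.36 rad = fully down on its stop; it starts between 0 and 0.08. It has no spring: it resists with about 4 N of friction at the pad and stays where it is left.
- paddle_pad (a point): Centre of the top face of the wide paddle's pad, 51 mm from the hinge. The console's axes tilted with the lever. The pad's top is about 89 mm above the worktop when fully up and about 71 mm when fully down (16 mm and 34 mm below the guard's top); from above it always lies within 2 mm of the centre of its guard window.
- stick (a joint): The thin black lever, an 8 mm rod ending in a flat round pad 26 mm across. Its hinge lies along the console's y, 75 mm above the worktop and 50 mm behind (+x of) the console's centre, under the guard's rear bar. Joint value: 0 = fully up, 0.36 rad = fully down on its stop; it starts between 0 and 0.08. It has no spring: it resists with about 4 N of friction at the pad and stays where it is left.
- stick_pad (a point): Centre of the top face of the thin lever's round pad, 51 mm from the hinge. The console's axes tilted with the lever. The pad's top is about 89 mm above the worktop when fully up and about 71 mm when fully down (16 mm and 34 mm below the guard's top); from above it always lies within 2 mm of the centre of its guard window.
- salt_shaker: Salt shaker with a metal top, 44 mm across, 90 mm high, stands loose near the console's left (+y) end. Origin: centre of its underside, z up.
- spice_jar: Spice jar with a green cap, 46 mm across, 106 mm high, stands loose near the console's right (-y) end. Origin: centre of its underside, z up.
- small_tin: Small food tin, 57 mm across, 72 mm high, stands loose behind the console. Origin: centre of its underside, z up.
Not all that is in view belongs to the job. What is shaped like the spice_jar but turquoise is not meant.

How it is judged:
By the outcome, as a careful person would: the job done as asked, in the order asked, and still so for the second after the job is handed in, with the robot touching nothing.
It also fails if it takes over 40 s, if anything falls off the work surface, if the arm or the gripper's body presses on something with over 40 N, if the wrist force passes 120 N, or if a joint passes its speed limit or range.

ROBOT

A 6-joint arm with a two-finger parallel gripper is mounted at the origin on a cart in front of the work surface, level with it; the furniture and walls round the work are solid. World frame = base frame: x ahead of the robot, y to its left, z up, the work surface at z = 0. Lengths are in mm, angles in rad, forces in N, time in s.
With the tool pointing down it reaches from about 300 to 1000 mm from the base axis. Payload 5.1 kg.
Tool frame: the origin (TCP) lies at the very end of the fingers, on their centre line; the grasp point (between the pads) lies arm.pinch_z behind it (arm.pinch_z is the distance from the TCP to the grasp point, in mm); z points along the fingers, y is the line along which they close (so a half turn about z gives the same grasp; the last joint's range is limited). The gripper opens to 95 mm and grips with 3 to 60 N. Pads are 20 mm wide; open, the fingers measure 119 mm over their backs; the gripper's body (75 mm by 180 mm) begins 59 mm behind the grasp point.
Start: joints at [1.133, 0.124, 1.65, -0, 1.367, -0.083], TCP at [225.832, 609.495, 214.656] pointing down, gripper open.
Joint ranges: [-2.61, 2.61], [-1.02, 2.33], [0.03, 2.71], [-1.35, 4.49], [0.32, 2.68], [-2.91, 2.91]. Speed limits (rad/s): [2.57, 2.57, 3.14, 3.14, 3.14, 3.14].

INTERFACE

Orientations are given as a unit quaternion [w, x, y, z].
In Python, from cell import arm gives the robot as it stands. The module is installed in compiled form; this text tells all that it offers.
- The arm moves only by the shell command python3 -m handwheel 'ROWS' [OPENING] [FORCE]. ROWS is JSON, a list that holds one entry, the list of rows, each a list of 4 numbers: the shift along the tool's x, y, z in mm, then the turn about the tool's z in rad. A call has 1 to 20 rows; each row shifts and turns the commanded pose from where the row before left it, along the tool's axes as they then stand; what a row does not reach is not made up. A row lasts 1/10 s, in which the tool goes at most 50 mm and 8.59 degrees, less where a joint would pass 70% of its speed; a pose out of reach is approached as far as the arm can. A call is refused whole if a number of a shift passes 50 or a number of a turn 0.15, either way. A call with a gripper value outside its range is refused whole. OPENING is the opening, from 0 (shut) to 1 (fully open), set as the call begins (- or left out, the last holds). The fingers move at their own pace and stop on an object; FORCE is the grip in N (left out, the last holds). Time passes only in rows, so rows that do not move let the fingers close. It gives the time, the measured TCP pose, the force, the opening and the grip force at its end, in the units of the state.
- arm.read_state(): the state, without advancing time (a new reading comes with each control period).
- arm.camera(name): name is "scene" or "top" or "wrist"; returns the picture (384x512x3 uint8, blue, green, red); there is no depth.
- arm.camera_params(name): a dict with "camera_matrix" (3x3 intrinsics, pixels), "dist_coeffs" ([k1, k2, p1, p2, k3] as OpenCV has them; the pictures are not rectified), "camera_from_world" (4x4, takes a point from world to camera coordinates). Camera axes: x right, y down, z forward; pixel columns grow to the right and rows downward; lengths in mm; the calibration is good to about 2 mm. A picture is of the moment at which its call begins: read the wrist's pose just before it. camera_params takes no time and is no camera call; for the wrist camera it gives the pose at the moment of the call.
- arm.finish_job(): hands the job in; it is judged then, once.
The state is a dict: "clock": time; "joint_positions": joint angles; "qvel": joint speeds; "joint_efforts": joint torques, N m; "ee_pos": TCP position; "eef_rot": TCP orientation; "wrist_force": force on the tool from outside, world axes, zero at the start; "ft_torque": the same for the moment, N m; "width": finger opening in mm; "finger_force": force on a finger pad.
Only numpy, scipy, OpenCV 4.12 (cv2) and the standard library are available. Lean on these libraries where they do the work, as an engineer would, in place of code of your own. Each camera call takes 0.05 s, during which the arm holds its last target. There are 200 camera calls.

## Working session

There is one attempt and no reset: what is moved stays moved. The work goes in short steps, Python scripts to look and compute and a shell command to move; the robot and the scene stay as the last step left them, time stands still between calls to the robot, and variables do not carry over. Pictures are saved under pics/ and viewed, at most 10 in all, crops included, and the job is handed in when it is done.

```bash
mkdir -p pics; python3 - <<'E'
from cell import arm
import cv2,numpy as np
s=arm.read_state();print(s, arm.pinch_z)
a=arm.camera("scene");b=arm.camera("top")
cv2.imwrite("pics/s0.png",a);cv2.imwrite("pics/t0.png",b)
for n in("scene","top","wrist"):
  p=arm.camera_params(n);print(n,np.round(p["camera_matrix"],1).tolist(),np.round(p["dist_coeffs"],3),np.round(p["camera_from_world"],3).tolist())
E
```

```text
{'clock': 0.0, 'joint_positions': array([ 1.13337840e+00,  1.24508246e-01,  1.65166040e+00, -1.26968037e-05,
        1.36751040e+00, -8.26028884e-02]), 'qvel': array([ 0.00056455, -0.00022827, -0.00108945, -0.00031947,  0.00136012,
        0.00041654]), 'joint_efforts': array([ 8.03969997e-04, -4.17602348e+01, -3.59937000e+01,  7.75327440e-02,
        4.92643146e-02, -1.53401843e-04]), 'ee_pos': array([225.58023876, 608.91575231, 213.39306685]), 'eef_rot': array([-2.62188891e-04,  1.76477015e-01,  9.84304209e-01, -1.00973098e-03]), 'wrist_force': array([0.25026891, 0.11826698, 0.53725865]), 'ft_torque': array([ 0.02818337, -0.04632781,  0.01436735]), 'finger_force': 0.0, 'width': 94.90046910487487} 18.8
scene [[402.2, 0.0, 257.6], [0.0, 402.2, 195.6], [0.0, 0.0, 1.0]] [-0.136  0.     0.     0.     0.   ] [[0.605, -0.796, -0.003, -228.112], [-0.521, -0.393, -0.757, 343.413], [0.602, 0.46, -0.653, 937.588], [0.0, 0.0, 0.0, 1.0]]
top [[452.4, 0.0, 257.4], [0.0, 452.4, 197.4], [0.0, 0.0, 1.0]] [-0.043  0.     0.     0.     0.   ] [[0.009, -1.0, -0.002, 37.195], [-0.992, -0.008, -0.123, 482.1], [0.123, 0.003, -0.992, 1095.414], [0.0, 0.0, 0.0, 1.0]]
wrist [[337.9, 0.0, 257.6], [0.0, 337.9, 192.8], [0.0, 0.0, 1.0]] [-0.089  0.     0.     0.     0.   ] [[0.347, 0.938, -0.003, -648.774], [0.897, -0.331, 0.292, -34.269], [0.273, -0.103, -0.956, 392.49], [0.0, 0.0, 0.0, 1.0]]
```

View pics/s0.png

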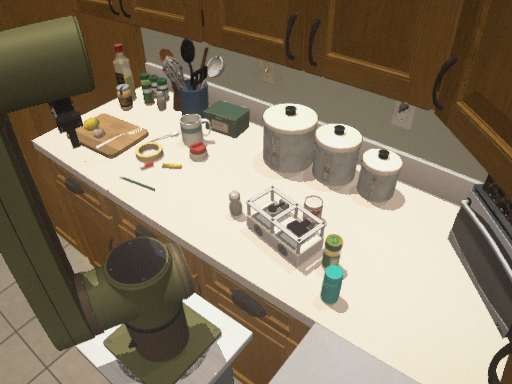

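View pics/t0.png

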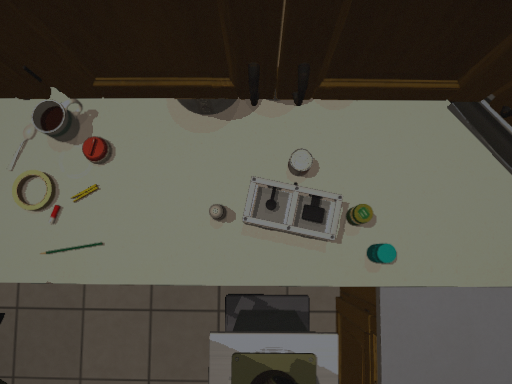

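The top view shows the guard around (293,209). The wide paddle is in the right (-y) window at (314,213) and the round-ended stick in the left (+y) window at (271,203). The shaker is at (217,212), the green-capped jar at (360,215), the turquoise decoy at (383,254) and the tin at (301,162). I'll check the lever choice in a close crop.

```bash
cat > h.py <<'E'
import numpy as np,cv2
from cell import arm
def ray(p,uv,z):
    K=np.array(p["camera_matrix"]);T=np.array(p["camera_from_world"])
    n=cv2.undistortPoints(np.array(uv,float).reshape(-1,1,2),K,np.array(p["dist_coeffs"])).reshape(-1,2)
    R=T[:3,:3];c=-R.T@T[:3,3];d=np.c_[n,np.ones(len(n))]@R
    return c+d*((z-c[2])/d[:,2])[:,None]
def proj(p,X):
    T=np.array(p["camera_from_world"])
    return cv2.projectPoints(np.array(X,float).reshape(-1,3),cv2.Rodrigues(T[:3,:3])[0],T[:3,3],np.array(p["camera_matrix"]),np.array(p["dist_coeffs"]))[0].reshape(-1,2)
E
python3 - <<'E'
from h import *
a=cv2.imread("pics/t0.png")[145:265,200:340+60]
cv2.imwrite("pics/t0c.png",cv2.resize(a,None,fx=4,fy=4,interpolation=cv2.INTER_CUBIC))
p=arm.camera_params("top")
P=ray(p,[(250,179),(341,192),(336,240),(244,227)],105);print(P.round(),P.mean(0).round())
print(np.linalg.norm(P-np.roll(P,1,0),axis=1))
T=np.array(arm.camera_params("wrist")["camera_from_world"]);print("wristcam",-T[:3,:3].T@T[:3,3])
E
```

```text
[[ 515.   59.  105.]
 [ 487. -153.  105.]
 [ 375. -140.  105.]
 [ 403.   71.  105.]] [445. -41. 105.]
[112.71279029 213.9129617  112.09581076 213.43634674]
wristcam [148.45802577 637.82880401 383.75132187]
```

View pics/t0c.png

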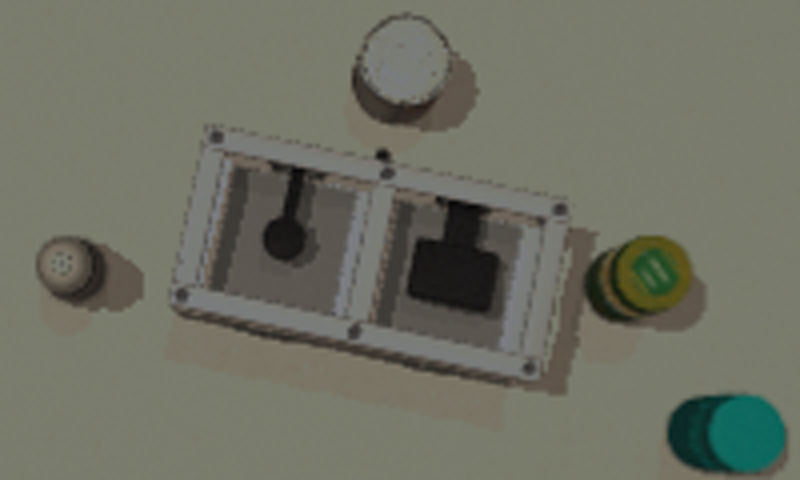

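The close crop confirms it: wide rectangular paddle in the right window at crop (452,275), round-ended stick in the left at crop (285,240). The six screw heads are clear, so I'll use those for the pose.

```bash
cat >> h.py <<'E'
from scipy.spatial.transform import Rotation as Ro
def toolR():
    s=arm.read_state();q=s["eef_rot"];return s,Ro.from_quat([q[1],q[2],q[3],q[0]]).as_matrix()
E
python3 - <<'E'
from h import *
p=arm.camera_params("top")
uv=(np.array([(216,137),(387,174),(560,209),(529,369),(354,331),(181,295)])+.5)/4-.5+[200,145]
P=ray(p,uv,106.5);c=P.mean(0);y=P[[0,1,5]].sum(0)*0+P[0]+P[5]-P[2]-P[3];th=np.arctan2(-y[0],y[1])
print(P.round(1).tolist(),c,th)
R=np.array([[np.cos(th),-np.sin(th)],[np.sin(th),np.cos(th)]])
print("local",((P[:,:2]-c[:2])@R).round(1).tolist())
pads=(np.array([(452,275),(285,240)])+.5)/4-.5+[200,145]
Q=ray(p,pads,88);print("pads local",((Q[:,:2]-c[:2])@R).round(1))
for n,l in(("paddle",(0,-51)),("stick",(0,51))): print(n,c[:2]+R@l)
t=np.append(c[:2]+R@(0,-51),200)
s,T=toolR();print("tool delta",T.T@(t-s["ee_pos"]),"tool x",T[:,0])
print(proj(arm.camera_params("scene"),P).round().tolist())
E
```

```text
[[515.6, 50.2, 106.5], [494.7, -49.3, 106.5], [475.0, -149.6, 106.5], [382.4, -130.6, 106.5], [403.4, -30.1, 106.5], [423.3, 69.5, 106.5]] [449.05771703 -39.98081611 106.5       ] -0.20102608244003614
local [[47.2, 101.7], [46.6, -0.0], [47.3, -102.3], [-47.3, -102.1], [-46.7, 0.5], [-47.1, 102.1]]
pads local [[ -1.3 -50.2]
 [ -1.4  50. ]]
paddle [438.87429941 -89.95378886]
stick [459.24113464   9.99215664]
tool delta [-442.81639718 -581.28689254   14.53097284] tool x [-9.37719983e-01  3.47392010e-01  1.58713126e-04]
[[272.0, 187.0], [296.0, 204.0], [323.0, 223.0], [299.0, 240.0], [272.0, 219.0], [248.0, 201.0]]
```

Screws fit the expected ±47/±102 mm layout to within 0.5 mm, with the centre at (449,-40) and yaw -0.20. Moving above the paddle with the fingers shut.

```bash
python3 -m handwheel '[[[-10,-13,0,0],[-23,-30,0,0],[-23,-30,0,0],[-23,-30,0,0],[-23,-30,0,0],[-23,-30,0,0],[-23,-30,0,0],[-23,-30,0,0],[-23,-30,0,0],[-23,-30,0,0],[-23,-30,0,0],[-23,-30,0,0],[-23,-30,0,0],[-23,-30,0,0],[-23,-30,0,0],[-23,-30,0,0],[-23,-30,0,0],[-15,-20,0,0],[0,0,0,-0.15],[0,0,0,0]]]' 0 20; python3 - <<'E'
from h import *
s,T=toolR();print(s["ee_pos"],T.round(3).tolist(),s["width"],s["clock"])
print("delta",T.T@(np.array([438.9,-90,170])-s["ee_pos"]))
p=arm.camera_params("wrist");a=arm.camera("wrist");cv2.imwrite("pics/w1.png",a)
E
```

```text
clock: 2.1
ee_pos: [415.9, -8.8, 214.1]
eef_rot: [-0.001, 0.103, 0.995, 0.0]
wrist_force: [0.0, 1.3, 0.6]
width: 0.6
finger_force: 0.0
[415.90121156  -8.76523439 214.12738757] [[-0.979, 0.205, -0.001], [0.205, 0.979, 0.0], [0.001, 0.0, -1.0]] 0.5904530300034341 2.1
delta [-39.24014446 -74.78348249  44.07833432]
```

View pics/w1.png

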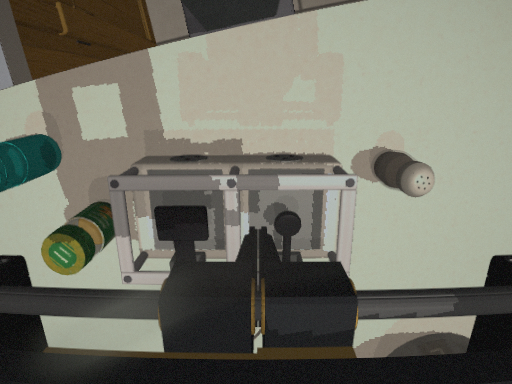

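The wrist view shows the front screws at (114,183), (231,183) and (350,183), the paddle at (182,223) on the -y side and the stick at (287,222). I'll cross-check the pose with these while going above the paddle.

```bash
python3 - <<'E'
from h import *
p=arm.camera_params("wrist")
P=ray(p,[(114,183),(231,183),(350,183),(127,279)],106.5);Q=ray(p,[(182,223),(287,222)],88)
print(P.round(1).tolist(),Q.round(1).tolist())
E
python3 -m handwheel '[[[-9,-18,5,0],[-10,-19,10,0],[-10,-19,10,0],[-10,-19,10,0],[0,0,9,0],[0,0,0,0],[0,0,0,0]]]'
```

```text
[[383.8, -129.0, 106.5], [404.9, -29.4, 106.5], [425.8, 70.4, 106.5], [476.6, -148.5, 106.5]] [[438.2, -86.5, 88.0], [457.5, 11.0, 88.0]]
clock: 2.85
ee_pos: [438.8, -88.5, 170.5]
eef_rot: [-0.0, 0.102, 0.995, 0.0]
wrist_force: [0.0, -0.8, 0.2]
width: 0.6
finger_force: 0.0
```

```bash
python3 -m handwheel '[[[0,0,10,0],[0,0,20,0],[0,0,20,0],[0,0,15,0],[0,0,8,0],[0,0,3,0],[0,0,3,0],[0,0,3,0],[0,0,3,0],[0,0,3,0],[0,0,3,0],[0,0,3,0],[0,0,2,0],[0,0,0,0],[0,0,0,0]]]'; python3 -c "
from cell import arm;print(arm.read_state()['joint_positions'].round(3))"
```

```text
clock: 4.35
ee_pos: [438.9, -89.5, 74.3]
eef_rot: [-0.0, 0.102, 0.995, 0.0]
wrist_force: [-1.6, -0.5, 2.2]
width: 0.5
finger_force: 1.1
[-0.321 -0.204  2.215 -0.     1.131 -1.687]
```

```bash
python3 -m handwheel '[[[0,0,1,0],[0,0,1,0],[0,0,0,0]]]'; python3 -m handwheel '[[[0,0,1,0],[0,0,0,0]]]'
```

```text
clock: 4.65
ee_pos: [439.1, -89.5, 72.7]
eef_rot: [-0.0, 0.102, 0.995, -0.0]
wrist_force: [-4.4, 0.7, 4.6]
width: 0.3
finger_force: 2.2
clock: 4.85
ee_pos: [439.1, -89.5, 72.4]
eef_rot: [-0.0, 0.102, 0.995, -0.0]
wrist_force: [-5.1, 0.2, 8.2]
width: -0.0
finger_force: 4.7
```

```bash
python3 -m handwheel '[[[0,0,1,0],[0,0,0,0]]]'
```

```text
clock: 5.05
ee_pos: [439.2, -89.5, 72.2]
eef_rot: [-0.0, 0.102, 0.995, -0.0]
wrist_force: [-8.1, 3.0, 13.3]
width: 0.7
finger_force: 7.3
```

```bash
python3 -m handwheel '[[[0,0,1,0],[0,0,0,0]]]'; python3 -m handwheel '[[[0,0,-5,0],[0,0,-15,0],[0,0,-30,0],[0,0,-30,0],[0,0,-15,0],[0,0,0,0],[0,20,0,0],[0,30,0,0],[1,30,0,0],[0,22,0,0],[0,0,0,0],[0,0,0,0],[0,0,0,0]]]'; python3 - <<'E'
from h import *
s,T=toolR();print("delta",T.T@(np.array([458.5,10.5,80])-s["ee_pos"]))
cv2.imwrite("pics/w2.png",arm.camera("wrist"))
E
```

```text
clock: 5.25
ee_pos: [439.3, -89.5, 72.0]
eef_rot: [-0.001, 0.102, 0.995, -0.0]
wrist_force: [-10.7, 1.6, 18.6]
width: 0.7
finger_force: 10.0
clock: 6.55
ee_pos: [458.3, 10.0, 163.6]
eef_rot: [-0.001, 0.103, 0.995, -0.0]
wrist_force: [-0.2, -1.0, 0.1]
width: 0.8
finger_force: 0.0
delta [-0.16274794  0.55291009 83.63479575]
```

View pics/w2.png

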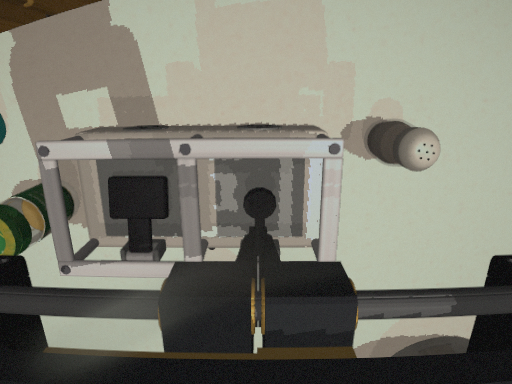

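The paddle is at (138,198) and looks lower, and the fingertips line up with the round pad at (260,203). Pressing the stick.

```bash
python3 -m handwheel '[[[0,0,10,0],[0,0,20,0],[0,0,20,0],[0,0,12,0],[0,0,5,0],[0,0,3,0],[0,0,3,0],[0,0,3,0],[0,0,3,0],[0,0,3,0],[0,0,3,0],[0,0,3,0],[0,0,2,0],[0,0,0,0],[0,0,0,0]]]'; python3 -m handwheel '[[[0,0,1,0],[0,0,1,0],[0,0,0,0]]]'
```

```text
clock: 8.1
ee_pos: [458.9, 10.7, 74.4]
eef_rot: [0.0, 0.102, 0.995, 0.0]
wrist_force: [-1.5, 0.5, 1.2]
width: 0.1
finger_force: 0.8
clock: 8.4
ee_pos: [459.0, 10.6, 72.7]
eef_rot: [0.0, 0.102, 0.995, 0.0]
wrist_force: [-1.7, 0.6, 3.9]
width: 0.3
finger_force: 2.0
```

```bash
python3 -m handwheel '[[[0,0,1,0],[0,0,1,0],[0,0,0,0]]]'
```

```text
clock: 8.7
ee_pos: [459.1, 10.6, 72.1]
eef_rot: [-0.0, 0.102, 0.995, -0.0]
wrist_force: [-7.5, 1.4, 12.0]
width: 0.3
finger_force: 6.6
```

Same stop signature as the paddle. One more millimetre, then retreat upward, back toward the robot, and look.

```bash
python3 -m handwheel '[[[0,0,1,0],[0,0,0,0]]]'; python3 -m handwheel '[[[0,0,-5,0],[0,0,-15,0],[0,0,-30,0],[0,0,-30,0],[0,0,-25,0],[0,0,-20,0],[20,10,0,0],[30,10,0,0],[20,5,0,0],[0,0,0,0],[0,0,0,0],[0,0,0,0]]]'; python3 - <<'E'
from h import *
w=arm.camera("wrist");cv2.imwrite("pics/w3.png",w)
t=arm.camera("top");a=np.vstack([cv2.resize(x[145:265,200:400],None,fx=2.4,fy=2.4,interpolation=cv2.INTER_CUBIC) for x in(cv2.imread("pics/t0.png"),t)])
cv2.imwrite("pics/t3c.png",a)
E
```

```text
clock: 8.9
ee_pos: [459.2, 10.6, 71.9]
eef_rot: [-0.0, 0.102, 0.995, -0.0]
wrist_force: [-9.6, 2.3, 16.5]
width: 0.4
finger_force: 9.2
clock: 10.1
ee_pos: [396.2, 49.0, 194.7]
eef_rot: [0.0, 0.102, 0.995, -0.0]
wrist_force: [0.2, -0.2, -0.1]
width: 0.7
finger_force: 0.0
```

View pics/w3.png

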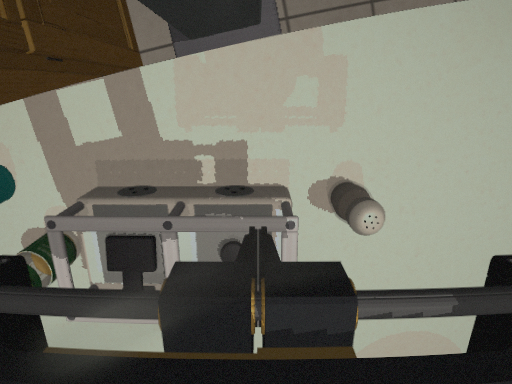

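View pics/t3c.png

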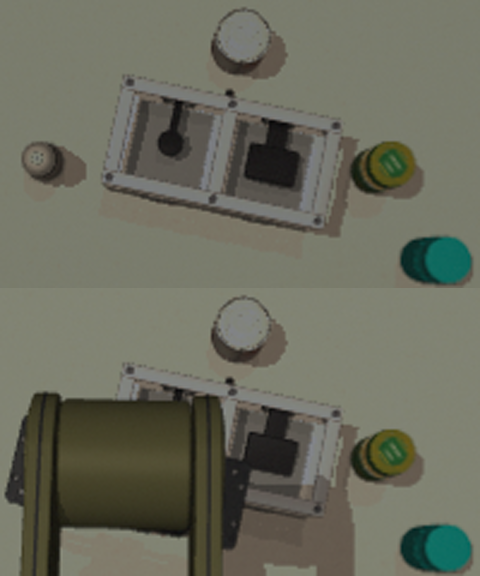

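The levers show no spring-back: the paddle is at (131,254) and the stick pad at (233,252), at the same row. In the before/after top views the tin and jar have not moved, and in the wrist view the shaker still stands. The hand is clear at z = 195 mm.

```bash
python3 -c "
from cell import arm;print(arm.finish_job())"
```

```text
the job is handed in; nothing more can be done
None
```

I pressed the paddle and then the stick down to their stops and handed the job in at about 10 s; the hand was clear, and the last pictures show both levers still down and the shaker, jar and tin standing. The hand-in call gave no verdict.

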